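# Slide a board carrier home under the test head

## Robot

A 7-joint arm with a two-finger parallel gripper is mounted at the origin on the work surface. World frame = base frame: x ahead of the robot, y to its left, z up, the work surface at z = 0. Lengths are in m, angles in degrees, forces in N, time in s.
With the tool pointing down it reaches from about 0.425 to 1.025 m from the base axis. Payload 3.6 kg.
Tool frame: the origin (TCP) lies between the finger pads; the fingertips stand 11 mm ahead of it and the grasp point (between the pads) lies 8 mm behind it (arm.finger_overhang is the distance from the TCP to the fingertips, in m); z points along the fingers, y is the direction in which the jaws open and shut (so a half turn about z gives the same grasp; the last joint's range is limited). The gripper opens to 85 mm and grips with 20 to 120 N. Pads are 22 mm wide; open, the fingers measure 114 mm over their backs; the gripper's body (76 mm by 85 mm) begins 54 mm behind the grasp point. The pads swing forward as they close: fully open they stand 13 mm farther back than shut.
Start: joints at [57.897, 33.873, 2.773, 92.16, -1.908, 54.013, -1.931], TCP at [0.326, -0.647, 0.242] pointing down, gripper open.
Joint ranges: [-153.93, 153.93], [-27.13, 128.08], [-72.61, 78.16], [10.71, 143.7], [-87.88, 267.88], [4.46, 118.87], [-176.78, 176.78]. Speed limits (degrees/s): [147.25, 147.25, 180, 180, 180, 180, 180].

## Interface

Orientations are given as a 3x3 rotation matrix whose columns are the frame's x, y, z axes.
In Python, from workcell import arm, capture, calibration, models gives the robot as it stands.
- The arm moves only by the tool move_arm, never from a script. Its argument "moves" is a list of rows, each a list of 7 numbers: the finger opening in cm, from 0 to 8.54, then the shift along the tool's x, y, z in cm, then the turn, a rotation vector about the tool's x, y, z in degrees. A call has exactly 8 rows; each row shifts and turns the commanded pose from where the row before left it, along the tool's axes as they then stand; what a row does not reach is not made up. A row lasts 1/8 s, in which the tool goes at most 62.5 mm and 10.7 degrees, less where a joint would pass 70% of its speed; a pose out of reach is approached as far as the arm can. A call is refused whole if a number of a shift passes 6.25 or a number of a turn 10.7, either way. A call with a gripper value outside its range is refused whole. The fingers move at their own pace and stop on an object; "grip_force" is the grip in N (left out, the last holds). Time passes only in rows, so rows that do not move let the fingers close, or fill a call up. It gives the time, the measured TCP pose, the force and the opening at its end, in the units of the state.
- arm.read_state(): the state, without advancing time (a new reading comes with each control period).
- capture(name): name is "scene" or "top" or "wrist"; returns (picture, depth): 420x560x3 uint8, red, green, blue; 420x560 float32, m along the optical axis (not along the pixel's ray), 0 where there is no reading.
- calibration(name): a dict with "fx", "fy", "cx", "cy" (pixels), "R" (3x3) and "t" (3): a world point X has camera coordinates R X + t. Camera axes: x right, y down, z forward; pixel columns grow to the right and rows downward; lengths in m; the calibration is good to about 2 mm. A picture is of the moment at which its call begins: read the wrist's pose just before it. calibration takes no time and is no camera call; for the wrist camera it gives the pose at the moment of the call.
- arm.finish_job(): hands the job in, once; it reports no verdict.
Trained networks look in the newest picture that a camera, given by its name, has taken for a name from the list of things; names that differ only in an ending like _2 or _b are one class to them, and where a whole thing is asked for, a point or a joint stands for the part that bears it (a point fixed in the world has none). Each returns a list of dicts, best first, with "confidence" (0 to 1); they miss things now and then, are a little off and sometimes report something else, mostly with a low value. They report only what shows in the picture. A call takes as long as a camera call. They do not tell look-alikes from the thing itself.
- models.outline_of(camera, query): "region" (420x560 bool, what is visible of it) and "rect" ([left, top, right, bottom] in pixels, round what is visible of it).
- models.mark_of(camera, query): "at" ([column, row] in pixels: a listed point, or the origin of a listed thing).
The state is a dict: "t": time; "q": joint angles; "qd": joint speeds; "effort": joint torques, N m; "ee_pos": TCP position; "eef_rot": TCP orientation; "force": force on the tool from outside, world axes, zero at the start; "moment": the same for the moment, N m; "gripper_width": finger opening in m.
Only numpy, scipy, OpenCV 4.12 (cv2) and the standard library are available. Lean on these libraries where they do the work, as an engineer would, in place of code of your own. Each camera call takes 0.05 s, during which the arm holds its last target. There are 200 camera calls.

## Task

Load the circuit-board carrier into the bench tester: pick it up by its fin, lay it flat in the tester's open entry tray with the bevelled nose toward the head, then slide it in under the low head until the spring catch inside drops into its groove and keeps it there after you let go. The place where it comes home differs and must be felt: push slowly, stop as soon as it meets firm resistance, and never jam it or ram it into the rubber buffers behind. Leave the orange bin, the bottle and the screwdriver alone.

Things in the scene. Friction and masses are not known exactly. Their poses are not given: they have to be found in the camera images.
- carrier: Grey plastic plate 120 (x) x 60 (y) x 10 mm, 0.16 kg, a small green circuit board on top and an upright steel grip fin near the rear. Origin: centre of the underside, z up, +x to the bevelled nose (front edge x = +60, rear edge -60). Centre of mass near x = -16. Starts flat on the bench left or right of the tester. At most 30 N between it and the tester under the head.
- fin (a point): Centre of the carrier's steel fin, at carrier x = -30, y = 0, z = 26 mm. The fin is 26 mm long (carrier x -43 to -17), 12 mm thick in y, and rises from the plate's top (z = 10) to z = 42. Its axes are the carrier's.
- nose (a point): Middle of the carrier's front lower edge (carrier x = +60, z = 0). The nose is bevelled: 6 mm high at the edge, 10 mm from 14 mm behind it. A groove 4 mm deep for the catch crosses the whole width 20 to 36 mm behind the edge. Its axes are the carrier's.
- tester: Bench tester, fixed. Origin on the bench surface, z up, +x = direction of insertion. Aluminium base 124 mm wide, x = -165 to +115; its top, z = 10, is the floor the carrier slides on. Open tray without side walls x = -165 to -48; then slanted walls funnel from about 86 mm wide to 64 at x = -10; then straight rails 64 mm apart, tops at z = 22. A carrier laid at x = -95 has its nose at the funnel.
- mouth (a point): Middle of the entrance under the head, on the floor (tester x = +20, z = 10), axes as the tester's. Head: white block, x = +20 to +115, 124 mm wide, underside at z = 23 (3 mm over the carrier), top at z = 60, closed behind. The catch and contact unit hidden inside is clamped anywhere along 30 mm: at home the nose is 30 to 60 mm past this point, the fin's centre 60 to 30 mm before it.
- catch (a joint): Spring catch under the head, a 10 mm roller on a pin pressing down with about 3 N. Lift in m: 0 = down (nothing below it, or dropped in the carrier's groove), about 0.003 = riding on the carrier's top. In the groove it holds the carrier against the contact spring. Pushing past it takes 5 to 9 N.
- contact (a joint): Spring-loaded contact block under the head that the nose pushes inward (tester +x). Travel in m: 0 = untouched, about 0.005 = home, 2 mm further the nose meets the buffers. Spring 1 N at first touch, 0.5 N more per mm; pushing home takes 4 to 9 N in all, more if the tool also bears down.
- buffer (a joint): Two stiff rubber buffers beside the contact block, met by the nose about 2 mm beyond home. Squeeze in m: 0 = untouched; 8 N per mm; more than 0.002 (16 N) damages them. They are the firm resistance that tells that the carrier is home.
- bin: Bystander: orange open parts bin 100 x 120 x 45 mm, standing on the bench on the other side of the tester from the carrier; origin centre of its underside.
- cleaner: Bystander: white bottle, 56 mm wide, 140 mm tall, standing beyond on the left; origin centre of its underside.
- driver: Bystander: screwdriver lying beyond on the right; origin on its underside, handle to its -x.
There are look-alikes about, which are no part of the job. What is shaped like the carrier but blue or turquoise is not meant.

How it is judged:
By the outcome, as a careful person would: the job done as asked, in the order asked, and still so for the second after the job is handed in, with the robot touching nothing.
It also fails if it takes over 67 s, if anything falls off the work surface, if the arm or the gripper's body presses on something with over 40 N, if the wrist force passes 120 N, or if a joint passes its speed limit or range.

## Working session

There is one attempt and no reset: what is moved stays moved. The work goes in short steps, Python scripts to look and compute and a tool call to move; the robot and the scene stay as the last step left them, time stands still between calls to the robot, and variables do not carry over. Pictures are saved under pics/ and viewed, about 8 in all and at most 12, crops included, and the job is handed in when it is done.

Besides the shell and the picture viewer there is one more tool, called after "Emit:" by a JSON object that holds its "api" and its "payload", one argument or row to a line. move_arm: Moves the arm, as the interface text tells. Its arguments: {"type":"object","properties":{"moves":{"type":"array","items":{"type":"array","items":{"type":"number"}}},"grip_force":{"type":"number"}},"required":["moves"]}

```bash
mkdir -p pics; ls; cat > h.py <<'E'
import numpy as np, cv2
from workcell import arm, capture, calibration, models
def world(cam,u,v,d):
    c=calibration(cam); p=np.array([(u-c['cx'])/c['fx']*d,(v-c['cy'])/c['fy']*d,d])
    return np.array(c['R']).T@(p-np.array(c['t']))
def atz(cam,u,v,z):
    c=calibration(cam); R=np.array(c['R']); o=-R.T@np.array(c['t']); r=R.T@np.array([(u-c['cx'])/c['fx'],(v-c['cy'])/c['fy'],1])
    return o+r*(z-o[2])/r[2]
def pix(cam,X):
    c=calibration(cam); p=np.array(c['R'])@np.array(X)+np.array(c['t']); return (c['fx']*p[0]/p[2]+c['cx'],c['fy']*p[1]/p[2]+c['cy'])
E
python3 - <<'E'
from h import *
np.set_printoptions(precision=3,suppress=True)
ims=[]
for cam in ['scene','top']:
    im,d=capture(cam); ims.append(im); np.save(cam+'_d.npy',d); np.save(cam+'_i.npy',im)
    cv2.imwrite(f'pics/{cam}0.png',im[:,:,::-1])
    for q in ['carrier','fin','nose','tester','mouth','bin']:
        for r in models.mark_of(cam,q):
            if r['confidence']>.2:print(cam,q,np.round(r['at']),round(r['confidence'],2),atz(cam,*r['at'],{'fin':.026,'mouth':.01}.get(q,0)))
print(arm.read_state())
E
```

```text
pics
scene carrier [247. 161.] 0.8 [ 0.329 -0.176  0.   ]
scene carrier [185. 146.] 0.64 [ 0.271 -0.389  0.   ]
scene carrier [177. 189.] 0.6 [ 0.443 -0.385  0.   ]
scene carrier [224. 214.] 0.59 [ 0.531 -0.231  0.   ]
scene fin [229. 197.] 0.83 [ 0.487 -0.217  0.026]
scene fin [246. 147.] 0.78 [ 0.292 -0.182  0.026]
scene fin [172. 195.] 0.72 [ 0.482 -0.391  0.026]
scene fin [182. 144.] 0.63 [ 0.286 -0.391  0.026]
scene nose [214. 228.] 0.85 [ 0.577 -0.255  0.   ]
scene nose [181. 176.] 0.82 [ 0.394 -0.383  0.   ]
scene nose [193. 134.] 0.82 [ 0.219 -0.368  0.   ]
scene nose [243. 178.] 0.62 [ 0.397 -0.186  0.   ]
scene tester [318. 235.] 0.7 [0.593 0.048 0.   ]
scene mouth [314. 234.] 0.61 [0.595 0.037 0.01 ]
scene bin [387. 196.] 0.65 [0.452 0.261 0.   ]
top carrier [355. 212.] 0.89 [ 0.524 -0.226  0.   ]
top carrier [340. 284.] 0.85 [ 0.331 -0.182  0.   ]
top carrier [413. 239.] 0.8 [ 0.448 -0.379  0.   ]
top carrier [421. 307.] 0.61 [ 0.271 -0.392  0.   ]
top carrier [353. 224.] 0.21 [ 0.493 -0.219  0.   ]
top fin [418. 227.] 0.95 [ 0.478 -0.386  0.026]
top fin [353. 224.] 0.88 
[... 311 characters left out ...]
top nose [416. 258.] 0.63 [ 0.398 -0.385  0.   ]
top tester [255. 188.] 0.74 [0.593 0.042 0.   ]
top mouth [257. 185.] 0.68 [0.601 0.037 0.01 ]
top bin [175. 243.] 0.66 [0.448 0.259 0.   ]
{'t': 0.7, 'q': array([57.898, 33.871,  2.775, 92.158, -1.908, 54.015, -1.931]), 'qd': array([ 0.014,  0.014,  0.054, -0.078,  0.068,  0.002,  0.001]), 'effort': array([ -0.   , -54.847,   1.545, -19.849,   0.009,   0.002,   0.   ]), 'ee_pos': array([ 0.326, -0.647,  0.242]), 'eef_rot': array([[ 0.893,  0.45 , -0.   ],
       [ 0.45 , -0.893, -0.   ],
       [-0.   ,  0.   , -1.   ]]), 'force': array([-0.372, -1.005,  0.157]), 'moment': array([-0.025,  0.015, -0.02 ]), 'gripper_width': 0.08574229890181359}
```

```bash
python3 - <<'E'
import cv2,numpy as np
a=cv2.imread('pics/top0.png')
c=cv2.resize(a[130:350,140:460],(800,550),interpolation=cv2.INTER_CUBIC); cv2.imwrite('pics/top_c.png',c)
E
```

```text
(no output)
```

View pics/top_c.png

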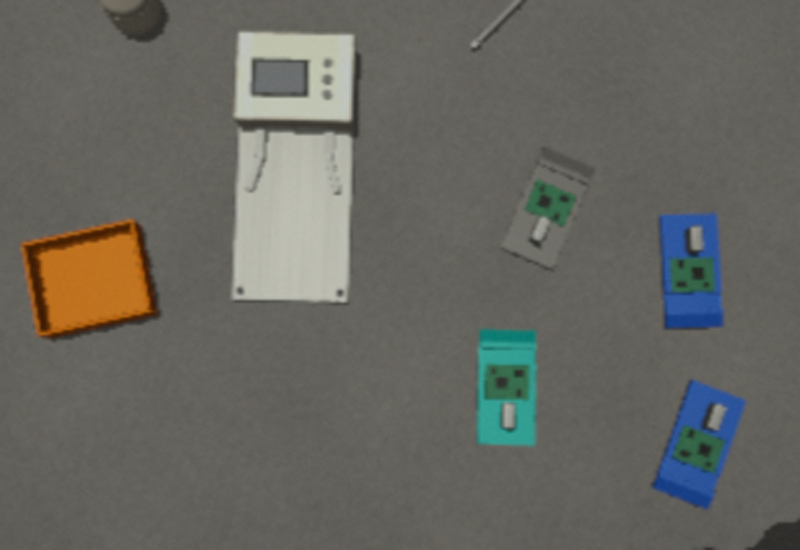

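The grey carrier is at crop (548,210), full-picture pixel (359,214), with its fin at about (356,222) and its nose up and to the right. The look-alikes are turquoise at (343,285) and blue at (416,238) and (420,307). The tester is at the left centre with its tray toward the robot, and the bin is to the left of it. I choose the grey one. Next I fit poses from depth.

```bash
cat >> h.py <<'E'
def cloud(cam,d):
    c=calibration(cam); v,u=np.mgrid[:d.shape[0],:d.shape[1]]
    p=np.stack([(u-c['cx'])/c['fx']*d,(v-c['cy'])/c['fy']*d,d],-1)
    P=(p-np.array(c['t']))@np.array(c['R']); P[d<=0]=np.nan; return P
def rect(P,m):
    r=cv2.minAreaRect(P[m][:,:2].astype(np.float32)*1000); return np.round(r[0],1),np.round(r[1],1),round(r[2],1)
E
python3 - <<'E'
from h import *
d=np.load('top_d.npy'); im=np.load('top_i.npy').astype(int); P=cloud('top',d); x,y,z=np.moveaxis(P,-1,0)
print('bench z',np.nanmedian(z))
ins=lambda a,b,c,e:(x>a)&(x<b)&(y>c)&(y<e)
T=ins(.35,.8,-.06,.14)
op=lambda m:cv2.morphologyEx(m.astype(np.uint8),cv2.MORPH_OPEN,np.ones((3,3)))>0
print('all',rect(P,op(T&(z>.006)))); print('head',rect(P,op(T&(z>.05)))); print('tray',rect(P,op(T&(z>.006)&(z<.016))))
print('headz',np.nanmedian(z[T&(z>.05)]),'trayz',np.nanmedian(z[T&(z>.006)&(z<.016)]))
C=ins(.44,.62,-.32,-.16)
print('car',rect(P,op(C&(z>.005)))); m=C&(z>.03);print('fin',rect(P,m),m.sum(),np.nanmedian(z[m]))
E
```

```text
bench z 4.171304043608853e-05
all (array([564.3,  35.9]), array([126.3, 281.2]), 87.7)
head (array([656.3,  31.3]), array([124.3,  97. ]), 87.7)
tray (array([518.6,  36.2]), array([123.5, 187.2]), 87.5)
headz 0.060515115484488693 trayz 0.010093885579273843
car (array([ 520.7, -236.4]), array([ 60.6, 119.4]), 66.0)
fin (array([ 493.5, -224.4]), array([11.7, 26.3]), 64.9) 48 0.04183807752766298
```

Emit:
{"api": "move_arm", "payload": {
  "moves": [
    [8.5,4.25,-3.78,0,0,0,0],
    [8.5,4.25,-3.78,0,0,0,0],
    [8.5,4.25,-3.78,0,0,0,0],
    [8.5,4.25,-3.78,0,0,0,0],
    [8.5,4.25,-3.78,0,0,0,0],
    [8.5,4.25,-3.78,0,0,0,0],
    [8.5,4.25,-3.78,0,0,0,0],
    [8.5,4.2,-3.74,0,0,0,0]
  ],
  "grip_force": 60
}}

```text
t: 1.7
ee_pos: [0.4943, -0.2233, 0.2427]
eef_rot: [[0.893, 0.45, 0.001], [0.45, -0.893, -0.0], [0.001, 0.001, -1.0]]
force: [1.2, -0.1, 0.4]
gripper_width: 0.085
```

Emit:
{"api": "move_arm", "payload": {
  "moves": [
    [6,0,0,0,0,0,10.2],
    [6,0,0,0,0,0,10.2],
    [6,0,0,0,0,0,10.2],
    [6,0,0,1,0,0,10.2],
    [6,0,0,2,0,0,10.2],
    [6,0,0,2,0,0,0],
    [6,0,0,0,0,0,0],
    [6,0,0,0,0,0,0]
  ]
}}

```text
t: 2.7
ee_pos: [0.494, -0.2252, 0.1929]
eef_rot: [[0.912, -0.411, 0.001], [-0.411, -0.912, -0.0], [0.001, -0.0, -1.0]]
force: [0.3, -0.4, 0.1]
gripper_width: 0.0597
```

```bash
cat > look.py <<'E'
from h import *
import sys
np.set_printoptions(precision=4,suppress=True)
s=arm.read_state(); print(s['t'],s['ee_pos'],s['force'],s['gripper_width'],'yaw',np.degrees(np.arctan2(s['eef_rot'][1,0],s['eef_rot'][0,0])))
im,d=capture('wrist'); P=cloud('wrist',d); cv2.imwrite(f'pics/{sys.argv[1]}.png',im[:,:,::-1]); np.savez('w.npz',im=im,P=P)
E
python3 look.py w1; python3 - <<'E'
from h import *
f=np.load('w.npz'); P=f['P']; x,y,z=np.moveaxis(P,-1,0)
C=(x>.43)&(x<.62)&(y>-.33)&(y<-.15)
print('bench',np.nanmedian(z[C&(z<.004)]))
print('car',rect(P,C&(z>.005)&(z<.05))); m=C&(z>.035)&(z<.05);print('fin',rect(P,m),m.sum(),np.nanmedian(z[m]))
E
```

```text
2.7 [ 0.494  -0.2252  0.1929] [ 0.2666 -0.3618  0.0993] 0.05971940959827676 yaw -24.255475967553657
bench -0.00016039635931893082
car (array([ 519.6, -234.7]), array([ 60.1, 120.4]), 65.8)
fin (array([ 492.8, -222.4]), array([11.4, 26. ]), 65.8) 487 0.04170323891350623
```

View pics/w1.png

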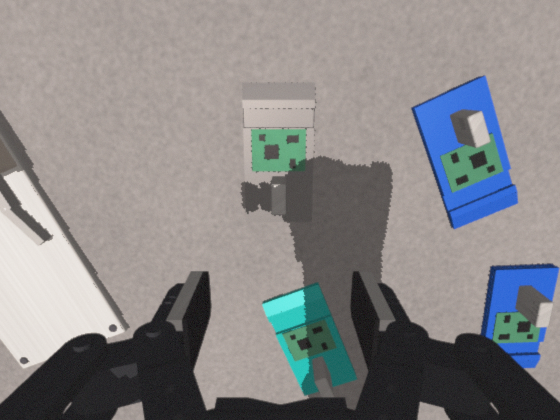

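The grey carrier is at (278,150) with its fin at (278,196), aligned with the tool. Turquoise is at (310,335), blue at (465,150) and (525,315), and the tester is at the lower left. The choice holds, so I descend and grasp.

Emit:
{"api": "move_arm", "payload": {
  "moves": [
    [5,-0.17,-0.14,4,0,0,0],
    [5,0,0,4,0,0,0],
    [5,0,0,4,0,0,0],
    [5,0,0,3,0,0,0],
    [5,0,0,1,0,0,0],
    [5,0,0,0.95,0,0,0],
    [5,0,0,0,0,0,0],
    [5,0,0,0,0,0,0]
  ]
}}

```text
t: 3.75
ee_pos: [0.4932, -0.2232, 0.0237]
eef_rot: [[0.912, -0.411, 0.002], [-0.411, -0.912, -0.001], [0.002, -0.0, -1.0]]
force: [0.6, -0.4, -0.7]
gripper_width: 0.0498
```

Emit:
{"api": "move_arm", "payload": {
  "moves": [
    [0.8,0,0,0,0,0,0],
    [0.8,0,0,0,0,0,0],
    [0.8,0,0,0,0,0,0],
    [0.8,0,0,0,0,0,0],
    [0.8,0,0,0,0,0,0],
    [0.8,0,0,0,0,0,0],
    [0.8,0,0,0,0,0,0],
    [0.8,0,0,0,0,0,0]
  ],
  "grip_force": 60
}}

```text
t: 4.75
ee_pos: [0.4929, -0.2231, 0.0234]
eef_rot: [[0.912, -0.411, 0.001], [-0.411, -0.912, -0.0], [0.001, -0.0, -1.0]]
force: [-0.5, 0.2, 5.8]
gripper_width: 0.0111
```

Emit:
{"api": "move_arm", "payload": {
  "moves": [
    [0.8,0,0,-1,0,0,0],
    [0.8,0,0,-2,0,0,0],
    [0.8,0,0,-2,0,0,-5],
    [0.8,0,0,-1,0,0,-7],
    [0.8,0,0,0,0,0,-7],
    [0.8,0,0,0,0,0,-2.85],
    [0.8,0,0,0,0,0,0],
    [0.8,0,0,0,0,0,0]
  ]
}}

```text
t: 5.75
ee_pos: [0.4924, -0.2229, 0.0826]
eef_rot: [[0.999, -0.043, -0.001], [-0.043, -0.999, 0.0], [-0.001, -0.0, -1.0]]
force: [0.2, 0.5, -1.8]
gripper_width: 0.0115
```

Emit:
{"api": "move_arm", "payload": {
  "moves": [
    [0.8,-0.3,-2,0,0,0,0],
    [0.8,-0.7,-4,0,0,0,0],
    [0.8,-0.9,-5,0,0,0,0],
    [0.8,-0.9,-5,0,0,0,0],
    [0.8,-0.8,-5,0,0,0,0],
    [0.8,-0.6,-3.5,0,0,0,0],
    [0.8,-0.28,-1.64,0,0,0,0],
    [0.8,0,0,0,0,0,0]
  ]
}}

```text
t: 6.75
ee_pos: [0.4578, 0.0429, 0.0827]
eef_rot: [[0.999, -0.037, -0.001], [-0.037, -0.999, 0.001], [-0.001, -0.001, -1.0]]
force: [1.2, -0.4, -1.6]
gripper_width: 0.0117
```

```bash
python3 look.py w2; python3 - <<'E'
from h import *
f=np.load('w.npz'); P=f['P']; x,y,z=np.moveaxis(P,-1,0)
op=lambda m:cv2.morphologyEx(m.astype(np.uint8),cv2.MORPH_OPEN,np.ones((3,3)))>0
T=(x>.5)&(x<.75)&(y>-.08)&(y<.13)
print('head',rect(P,op(T&(z>.055)&(z<.066)&(x>.59))),np.nanmedian(z[T&(z>.055)&(z<.066)]))
# yaw from the head front edge, rails from z~.022
m=op(T&(z>.018)&(z<.025)&(x<.607))
for s in (1,-1):
    k=m&((y>.035) if s>0 else (y<.035)); print('rail',k.sum(),rect(P,k) if k.sum() else '')
C=(x>.44)&(x<.6)&(abs(y-.04)<.05)
m=op(C&(z>.063)&(z<.078));print('carrier',rect(P,m),np.nanpercentile(z[m],[5,50,95]))
q=P[m&(x>.53)]; A=np.c_[q[:,:2],np.ones(len(q))]; print(np.linalg.lstsq(A,q[:,2],rcond=None)[0])
E
```

```text
6.75 [0.4578 0.0429 0.0827] [ 1.1902 -0.4105 -1.5573] 0.011731909377759383 yaw -2.120355658438
head (array([0., 0.]), array([0., 0.]), 0.0) 0.06499900384158742
rail 1633 (array([561.1,  77.4]), array([10.2, 41.3]), 71.7)
rail 1688 (array([557.6,  -5.8]), array([41.5, 10.3]), 12.0)
carrier (array([493.3,  40.3]), array([ 60.5, 108.3]), 87.7) [0.06447085 0.06883792 0.07091257]
[-0.26210662  0.0089629   0.20811154]
```

View pics/w2.png

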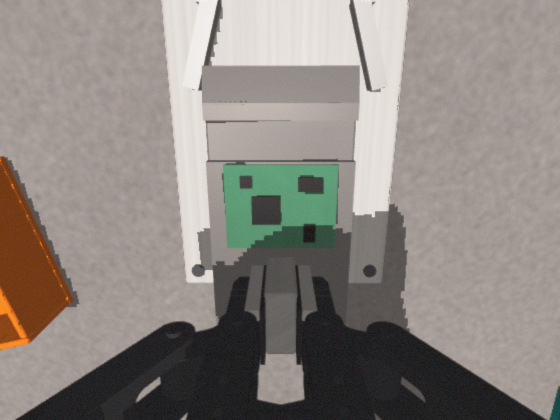

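The carrier is held level over the tray. Its nose is at (280,85), between the funnel wall tips at (195,85) and (375,85), and about 2–3 mm left of centre. I correct that and lower it.

Emit:
{"api": "move_arm", "payload": {
  "moves": [
    [0.8,0,0.22,1,0,0,0.3],
    [0.8,0,0,1,0,0,0],
    [0.8,0,0,1,0,0,0],
    [0.8,0,0,1,0,0,0],
    [0.8,0,0,0.5,0,0,0],
    [0.8,0,0,0.2,0,0,0],
    [0.8,0,0,0.1,0,0,0],
    [0.8,0,0,0.05,0,0,0]
  ]
}}

```text
t: 7.8
ee_pos: [0.4588, 0.0379, 0.0345]
eef_rot: [[0.999, -0.047, 0.0], [-0.047, -0.999, 0.0], [0.0, -0.0, -1.0]]
force: [-0.4, 1.3, -2.6]
gripper_width: 0.011
```

Emit:
{"api": "move_arm", "payload": {
  "moves": [
    [0.8,0,0,0.05,0,0,0],
    [0.8,0,0,0.05,0,0,0],
    [0.8,0,0,0,0,0,0],
    [1.2,0,0,0,0,0,0],
    [1.6,0,0,0,0,0,0],
    [2.4,0,0,-0.1,0,0,0],
    [2.4,0,0,0,0,0,0],
    [2.4,0,0,0,0,0,0]
  ]
}}

```text
t: 8.8
ee_pos: [0.4587, 0.0379, 0.0343]
eef_rot: [[0.999, -0.047, 0.0], [-0.047, -0.999, 0.0], [0.0, -0.0, -1.0]]
force: [0.4, -0.4, -0.5]
gripper_width: 0.0241
```

```bash
cat > m.py <<'E'
from h import *
f=np.load('w.npz'); P=f['P']; x,y,z=np.moveaxis(P,-1,0)
op=lambda m:cv2.morphologyEx(m.astype(np.uint8),cv2.MORPH_OPEN,np.ones((3,3)))>0
T=(x>.5)&(x<.62)&(y>-.08)&(y<.13)
m=op(T&(z>.0175)&(z<.025)&((abs(y-.036)>.033)))
for s in (1,-1):
    k=m&((y>.035) if s>0 else (y<.035)); print('rail',k.sum(),rect(P,k) if k.sum() else '')
C=(x>.39)&(x<.6)&(abs(y-.04)<.034)
m=op(C&(z>.0135)&(z<.024));print('carrier',rect(P,m),np.nanpercentile(z[m],[5,50,95]))
E
python3 look.py w3; python3 m.py
```

```text
8.8 [0.4587 0.0379 0.0343] [ 0.3666 -0.4093 -0.5415] 0.024119431259333867 yaw -2.699252844402003
rail 2420 (array([556.5,  80.1]), array([ 9.1, 33.1]), 71.2)
rail 2309 (array([552.8,  -5. ]), array([32. ,  8.9]), 14.8)
carrier (array([500.3,  37. ]), array([147. ,  66.9]), 3.1) [0.01511439 0.01945406 0.02147438]
```

View pics/w3.png

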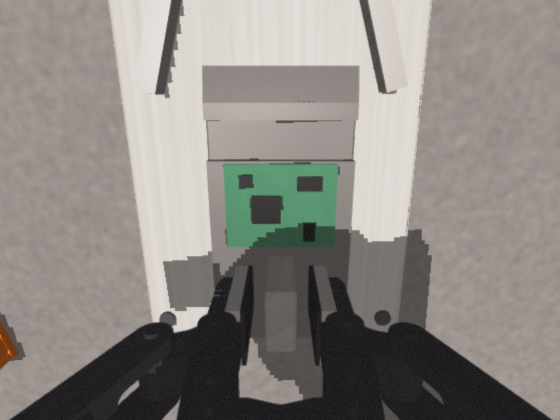

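The carrier is flat on the tray. Its nose spans columns 203–358 at row 70 while the funnel mid-column is about 276, so it sits about 1.5 mm right of centre. I regrip slightly higher and shift it before sliding.

Emit:
{"api": "move_arm", "payload": {
  "moves": [
    [2.0,0,0,-0.1,0,0,0],
    [0.8,0,0,0,0,0,0],
    [0.8,0,0,0,0,0,0],
    [0.8,0,0,0,0,0,0],
    [0.8,0,0,0,0,0,0],
    [0.8,0,-0.1,-0.02,0,0,-0.2],
    [0.8,0.2,-0.05,0,0,0,0],
    [0.8,0.3,0,0,0,0,0]
  ],
  "grip_force": 35
}}

```text
t: 9.85
ee_pos: [0.459, 0.0385, 0.0354]
eef_rot: [[0.999, -0.044, -0.009], [-0.044, -0.999, -0.001], [-0.009, 0.001, -1.0]]
force: [-8.2, -1.0, 13.0]
gripper_width: 0.0113
```

Emit:
{"api": "move_arm", "payload": {
  "moves": [
    [0.8,0.5,0,0,0,0,0],
    [0.8,0.5,0,0,0,0,0],
    [0.8,0.5,0,0,0,0,0],
    [0.8,0.5,0,0,0,0,0],
    [0.8,0.5,0,0,0,0,0],
    [0.8,0.5,0,0,0,0,0],
    [0.8,0.5,0,0,0,0,0],
    [0.8,0,0,0,0,0,0]
  ]
}}

```text
t: 10.85
ee_pos: [0.4917, 0.0381, 0.0354]
eef_rot: [[0.999, -0.042, -0.013], [-0.042, -0.999, 0.0], [-0.013, 0.0, -1.0]]
force: [-8.3, 1.7, 13.0]
gripper_width: 0.0117
```

```bash
python3 look.py w4; python3 m.py
```

```text
10.85 [0.4917 0.0381 0.0354] [-8.273   1.6671 12.9669] 0.011680766721103335 yaw -2.3969535476467168
rail 4341 (array([571.6,  76.8]), array([13.5, 64.7]), 79.6)
rail 4101 (array([568.4,  -3.2]), array([64.3, 12.5]), 6.1)
carrier (array([534.9,  40. ]), array([ 68. , 130.1]), 90.0) [0.01515524 0.0195344  0.02169042]
```

View pics/w4.png

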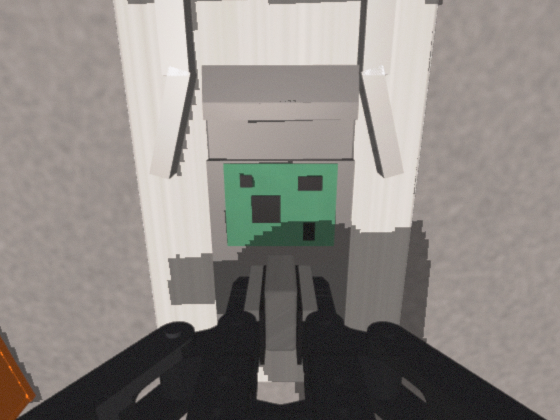

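Emit:
{"api": "move_arm", "payload": {
  "moves": [
    [0.8,0,0,-0.05,0,0,0],
    [0.8,0,0,-0.05,0,0,0],
    [0.8,0,0,0,0,0,0],
    [0.8,0,0,0,0,0,0],
    [0.8,0,0,0,0,0,0],
    [0.8,0,0,0,0,0,0],
    [0.8,0,0,0,0,0,0],
    [0.8,0,0,0,0,0,0]
  ]
}}

```text
t: 11.9
ee_pos: [0.4991, 0.0378, 0.0366]
eef_rot: [[0.999, -0.043, 0.001], [-0.043, -0.999, 0.0], [0.001, -0.0, -1.0]]
force: [1.2, 2.1, -1.9]
gripper_width: 0.0113
```

Emit:
{"api": "move_arm", "payload": {
  "moves": [
    [0.8,0.3,0,0.02,0,0,0],
    [0.8,0.3,0,0,0,0,0],
    [0.8,0.3,0,0,0,0,0],
    [0.8,0.3,0,0,0,0,0],
    [0.8,0.3,0,0,0,0,0],
    [0.8,0.3,0,0,0,0,0],
    [0.8,0.2,0,0,0,0,0],
    [0.8,0,0,0,0,0,0]
  ]
}}

```text
t: 12.9
ee_pos: [0.5192, 0.0368, 0.0363]
eef_rot: [[0.999, -0.044, 0.001], [-0.044, -0.999, 0.0], [0.001, -0.0, -1.0]]
force: [-1.5, 2.2, -2.2]
gripper_width: 0.0114
```

Emit:
{"api": "move_arm", "payload": {
  "moves": [
    [0.8,0.1,-0.05,0.02,0,0,0],
    [0.8,0.1,0,0,0,0,0],
    [0.8,0.1,0,0,0,0,0],
    [0.8,0.1,0,0,0,0,0],
    [0.8,0.1,0,0,0,0,0],
    [0.8,0.1,0,0,0,0,0],
    [0.8,0,0,0,0,0,0],
    [0.8,0,0,0,0,0,0]
  ]
}}

```text
t: 13.9
ee_pos: [0.5242, 0.0369, 0.0359]
eef_rot: [[0.999, -0.044, -0.001], [-0.044, -0.999, -0.0], [-0.001, 0.0, -1.0]]
force: [-1.6, 2.1, -5.7]
gripper_width: 0.0113
```

Emit:
{"api": "move_arm", "payload": {
  "moves": [
    [0.8,0.1,0,0,0,0,0],
    [0.8,0.1,0,0,0,0,0],
    [0.8,0.1,0,0,0,0,0],
    [0.8,0.1,0,0,0,0,0],
    [0.8,0,0,0,0,0,0],
    [0.8,0,0,0,0,0,0],
    [0.8,0,0,0,0,0,0],
    [0.8,0,0,0,0,0,0]
  ]
}}

```text
t: 14.9
ee_pos: [0.5289, 0.0368, 0.0361]
eef_rot: [[0.999, -0.044, 0.001], [-0.044, -0.999, -0.0], [0.001, 0.0, -1.0]]
force: [-1.2, 0.3, -6.2]
gripper_width: 0.0111
```

Emit:
{"api": "move_arm", "payload": {
  "moves": [
    [0.8,0.05,0,0.02,0,0,0],
    [0.8,0.05,0,0.02,0,0,0],
    [0.8,0.05,0,0,0,0,0],
    [0.8,0.05,0,0,0,0,0],
    [0.8,0.05,0,0,0,0,0],
    [0.8,0.05,0,0,0,0,0],
    [0.8,0,0,0,0,0,0],
    [0.8,0,0,0,0,0,0]
  ]
}}

```text
t: 15.9
ee_pos: [0.5318, 0.0367, 0.0357]
eef_rot: [[0.999, -0.044, 0.0], [-0.044, -0.999, -0.0], [0.0, 0.0, -1.0]]
force: [-1.5, 0.9, -4.7]
gripper_width: 0.0112
```

Emit:
{"api": "move_arm", "payload": {
  "moves": [
    [0.8,0.05,0,0.03,0,0,0],
    [0.8,0.05,0,0,0,0,0],
    [0.8,0.05,0,0,0,0,0],
    [0.8,0.05,0,0,0,0,0],
    [0.8,0.05,0,0,0,0,0],
    [0.8,0.05,0,0,0,0,0],
    [0.8,0,0,0,0,0,0],
    [0.8,0,0,0,0,0,0]
  ]
}}

```text
t: 16.9
ee_pos: [0.5344, 0.0366, 0.0354]
eef_rot: [[0.999, -0.044, -0.001], [-0.044, -0.999, 0.0], [-0.001, -0.0, -1.0]]
force: [-4.3, 0.3, -0.1]
gripper_width: 0.0112
```

Emit:
{"api": "move_arm", "payload": {
  "moves": [
    [0.8,0.05,0,0,0,0,0],
    [0.8,0.05,0,0,0,0,0],
    [0.8,0.05,0,0,0,0,0],
    [0.8,0.05,0,0,0,0,0],
    [0.8,0.05,0,0,0,0,0],
    [0.8,0.05,0,0,0,0,0],
    [0.8,0.05,0,0,0,0,0],
    [0.8,0,0,0,0,0,0]
  ]
}}

```text
t: 17.9
ee_pos: [0.5394, 0.0363, 0.0355]
eef_rot: [[0.999, -0.044, 0.002], [-0.044, -0.999, -0.0], [0.002, -0.0, -1.0]]
force: [-1.1, 1.0, -3.9]
gripper_width: 0.0114
```

Emit:
{"api": "move_arm", "payload": {
  "moves": [
    [0.8,0.05,0,0,0,0,0],
    [0.8,0.05,0,0,0,0,0],
    [0.8,0.05,0,0,0,0,0],
    [0.8,0.05,0,0,0,0,0],
    [0.8,0.05,0,0,0,0,0],
    [0.8,0.05,0,0,0,0,0],
    [0.8,0,0,0,0,0,0],
    [0.8,0,0,0,0,0,0]
  ]
}}

```text
t: 18.9
ee_pos: [0.5409, 0.0363, 0.0354]
eef_rot: [[0.999, -0.044, -0.001], [-0.044, -0.999, 0.0], [-0.001, 0.0, -1.0]]
force: [-4.7, 1.1, 0.4]
gripper_width: 0.0112
```

Emit:
{"api": "move_arm", "payload": {
  "moves": [
    [0.8,0.05,0,0,0,0,0],
    [0.8,0.05,0,0,0,0,0],
    [0.8,0.05,0,0,0,0,0],
    [0.8,0.05,0,0,0,0,0],
    [0.8,0,0,0,0,0,0],
    [0.8,0,0,0,0,0,0],
    [0.8,0,0,0,0,0,0],
    [0.8,0,0,0,0,0,0]
  ]
}}

```text
t: 19.9
ee_pos: [0.5431, 0.0362, 0.0354]
eef_rot: [[0.999, -0.044, -0.0], [-0.044, -0.999, 0.0], [-0.0, 0.0, -1.0]]
force: [-5.3, 1.1, 3.2]
gripper_width: 0.0116
```

Emit:
{"api": "move_arm", "payload": {
  "moves": [
    [0.8,0.05,0,0,0,0,0],
    [0.8,0.05,0,0,0,0,0],
    [0.8,0.05,0,0,0,0,0],
    [0.8,0.05,0,0,0,0,0],
    [0.8,0,0,0,0,0,0],
    [0.8,0,0,0,0,0,0],
    [0.8,0,0,0,0,0,0],
    [0.8,0,0,0,0,0,0]
  ]
}}

```text
t: 20.9
ee_pos: [0.5435, 0.0362, 0.0354]
eef_rot: [[0.999, -0.043, -0.003], [-0.043, -0.999, 0.0], [-0.003, 0.0, -1.0]]
force: [-6.5, 1.6, 5.2]
gripper_width: 0.0113
```

Emit:
{"api": "move_arm", "payload": {
  "moves": [
    [0.8,0.05,0,-0.03,0,0,0],
    [0.8,0.05,0,0,0,0,0],
    [0.8,0.05,0,0,0,0,0],
    [0.8,0.05,0,0,0,0,0],
    [0.8,0,0,0,0,0,0],
    [0.8,0,0,0,0,0,0],
    [0.8,0,0,0,0,0,0],
    [0.8,0,0,0,0,0,0]
  ]
}}

```text
t: 21.9
ee_pos: [0.5478, 0.036, 0.0358]
eef_rot: [[0.999, -0.044, 0.001], [-0.044, -0.999, -0.0], [0.001, -0.0, -1.0]]
force: [1.7, 1.0, -6.4]
gripper_width: 0.0116
```

Emit:
{"api": "move_arm", "payload": {
  "moves": [
    [0.8,0.05,0,0.015,0,0,0],
    [0.8,0.05,0,0,0,0,0],
    [0.8,0.05,0,0,0,0,0],
    [0.8,0.05,0,0,0,0,0],
    [0.8,0,0,0,0,0,0],
    [0.8,0,0,0,0,0,0],
    [0.8,0,0,0,0,0,0],
    [0.8,0,0,0,0,0,0]
  ]
}}

```text
t: 22.9
ee_pos: [0.5487, 0.0359, 0.0355]
eef_rot: [[0.999, -0.044, -0.001], [-0.044, -0.999, -0.0], [-0.001, 0.0, -1.0]]
force: [-4.6, 0.6, 0.1]
gripper_width: 0.0113
```

```bash
python3 look.py w5; python3 m.py; python3 - <<'E'
from h import *
f=np.load('w.npz'); P=f['P']; x,y,z=np.moveaxis(P,-1,0)
m=(z>.048)&(z<.0535)&(abs(y-.036)<.02); print('fin',rect(P,m) if m.sum() else 0)
im=f['im'][:,:,::-1]; cv2.imwrite('pics/w5c.png',cv2.resize(im[0:400,130:430],None,fx=1.5,fy=1.5))
E
```

```text
22.9 [0.5487 0.0359 0.0355] [-4.647   0.6128  0.09  ] 0.011279585455871585 yaw -2.4980086570771753
rail 2801 (array([571.1,  76.8]), array([13.2, 62.8]), 79.2)
rail 2670 (array([567.9,  -3.2]), array([63.1, 12.1]), 6.5)
carrier (array([563.5,  40. ]), array([68. , 73.1]), 90.0) [0.01899612 0.02047371 0.02208336]
fin (array([552.1,  33.9]), array([30.6, 31.8]), 33.0)
```

View pics/w5c.png

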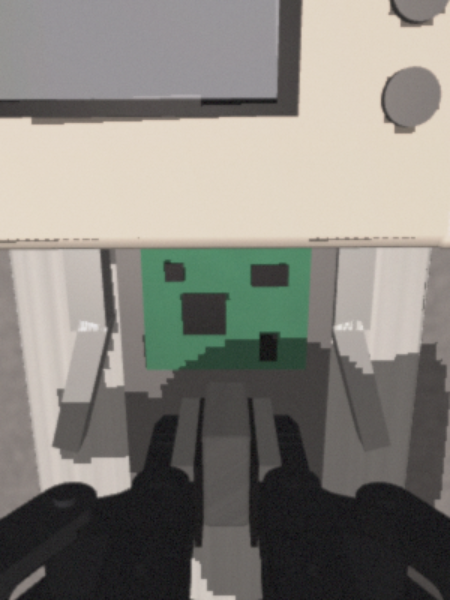

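The carrier runs straight between the rails with the fin still centred in the fingers, and the head edge at crop row 243 covers the nose. I carry on in small steps.

Emit:
{"api": "move_arm", "payload": {
  "moves": [
    [0.8,0.05,0,0,0,0,0],
    [0.8,0.05,0,0,0,0,0],
    [0.8,0.05,0,0,0,0,0],
    [0.8,0.05,0,0,0,0,0],
    [0.8,0,0,0,0,0,0],
    [0.8,0,0,0,0,0,0],
    [0.8,0,0,0,0,0,0],
    [0.8,0,0,0,0,0,0]
  ]
}}

```text
t: 23.95
ee_pos: [0.5502, 0.0358, 0.0355]
eef_rot: [[0.999, -0.044, -0.002], [-0.044, -0.999, 0.0], [-0.002, 0.0, -1.0]]
force: [-5.4, 0.7, 1.4]
gripper_width: 0.0115
```

Emit:
{"api": "move_arm", "payload": {
  "moves": [
    [0.8,0.05,0,-0.01,0,0,0],
    [0.8,0.05,0,0,0,0,0],
    [0.8,0.05,0,0,0,0,0],
    [0.8,0.05,0,0,0,0,0],
    [0.8,0,0,0,0,0,0],
    [0.8,0,0,0,0,0,0],
    [0.8,0,0,0,0,0,0],
    [0.8,0,0,0,0,0,0]
  ]
}}

```text
t: 24.95
ee_pos: [0.5504, 0.0358, 0.0354]
eef_rot: [[0.999, -0.043, -0.005], [-0.043, -0.999, 0.0], [-0.005, 0.0, -1.0]]
force: [-7.6, 1.0, 3.8]
gripper_width: 0.0113
```

Emit:
{"api": "move_arm", "payload": {
  "moves": [
    [0.8,0,0,-0.02,0,0,0],
    [0.8,0,0,0,0,0,0],
    [0.8,0,0,0,0,0,0],
    [0.8,0,0,0,0,0,0],
    [0.8,0,0,0,0,0,0],
    [0.8,0,0,0,0,0,0],
    [0.8,0,0,0,0,0,0],
    [0.8,0,0,0,0,0,0]
  ]
}}

```text
t: 25.95
ee_pos: [0.5505, 0.0358, 0.0354]
eef_rot: [[0.999, -0.043, -0.005], [-0.043, -0.999, -0.0], [-0.005, 0.0, -1.0]]
force: [-8.8, 0.4, 1.5]
gripper_width: 0.0109
```

Emit:
{"api": "move_arm", "payload": {
  "moves": [
    [0.8,0.05,0,0,0,0,0],
    [0.8,0.05,0,0,0,0,0],
    [0.8,0,0,0,0,0,0],
    [0.8,0,0,0,0,0,0],
    [0.8,0,0,0,0,0,0],
    [0.8,0,0,0,0,0,0],
    [0.8,0,0,0,0,0,0],
    [0.8,0,0,0,0,0,0]
  ]
}}

```text
t: 26.95
ee_pos: [0.5505, 0.0358, 0.0354]
eef_rot: [[0.999, -0.043, -0.007], [-0.043, -0.999, -0.0], [-0.007, 0.0, -1.0]]
force: [-9.3, 2.0, 4.4]
gripper_width: 0.011
```

Emit:
{"api": "move_arm", "payload": {
  "moves": [
    [0.8,0,0,-0.03,0,0.3,0],
    [0.8,0,0,0,0,0,0],
    [0.8,0.05,0,0,0,0,0],
    [0.8,0.05,0,0,0,0,0],
    [0.8,0,0,0,0,0,0],
    [0.8,0,0,0,0,0,0],
    [0.8,0,0,0,0,0,0],
    [0.8,0,0,0,0,0,0]
  ]
}}

```text
t: 27.95
ee_pos: [0.5506, 0.0358, 0.0354]
eef_rot: [[0.999, -0.043, -0.004], [-0.043, -0.999, -0.0], [-0.004, 0.0, -1.0]]
force: [-8.3, 1.6, 2.6]
gripper_width: 0.0117
```

Emit:
{"api": "move_arm", "payload": {
  "moves": [
    [0.8,0.05,0,-0.02,0,0,0],
    [0.8,0.05,0,0,0,0,0],
    [0.8,0.05,0,0,0,0,0],
    [0.8,0.05,0,0,0,0,0],
    [0.8,0,0,0,0,0,0],
    [0.8,0,0,0,0,0,0],
    [0.8,0,0,0,0,0,0],
    [0.8,0,0,0,0,0,0]
  ]
}}

```text
t: 28.95
ee_pos: [0.5509, 0.0357, 0.0355]
eef_rot: [[0.999, -0.043, -0.007], [-0.043, -0.999, -0.0], [-0.007, 0.001, -1.0]]
force: [-12.5, 1.4, 4.7]
gripper_width: 0.0114
```

The resistance has become stiff, about 8–10 N/mm, like the buffers. I back off and test whether the catch holds.

Emit:
{"api": "move_arm", "payload": {
  "moves": [
    [0.8,-0.15,0,0,0,0,0],
    [0.8,-0.15,0,0,0,-0.1,0],
    [0.8,-0.15,0,0,0,-0.1,0],
    [0.8,-0.15,0,0,0,-0.1,0],
    [0.8,-0.15,0,0,0,0,0],
    [0.8,-0.1,0,0,0,0,0],
    [0.8,0,0,0,0,0,0],
    [0.8,0,0,0,0,0,0]
  ]
}}

```text
t: 29.95
ee_pos: [0.5489, 0.0359, 0.0364]
eef_rot: [[0.999, -0.044, 0.0], [-0.044, -0.999, -0.0], [0.0, 0.0, -1.0]]
force: [-2.4, -0.0, -3.6]
gripper_width: 0.0114
```

Emit:
{"api": "move_arm", "payload": {
  "moves": [
    [0.8,-0.05,0,0,0,0,0],
    [0.8,-0.05,0,0,0,0,0],
    [0.8,-0.05,0,0,0,0,0],
    [0.8,-0.05,0,0,0,0,0],
    [0.8,0,0,0,0,0,0],
    [0.8,0,0,0,0,0,0],
    [0.8,0,0,0,0,0,0],
    [0.8,0,0,0,0,0,0]
  ]
}}

```text
t: 30.95
ee_pos: [0.548, 0.036, 0.0366]
eef_rot: [[0.999, -0.044, 0.003], [-0.044, -0.999, -0.0], [0.003, -0.0, -1.0]]
force: [3.0, 0.4, -6.9]
gripper_width: 0.0117
```

Emit:
{"api": "move_arm", "payload": {
  "moves": [
    [0.8,0.05,0,0.04,0,0,0],
    [0.8,0,0,0.02,0,0,0],
    [0.8,0,0,0,0,0,0],
    [1.2,0,0,0,0,0,0],
    [1.6,0,0,0,0,0,0],
    [2.0,0,0,0,0,0,0],
    [2.2,0,0,0,0,0,0],
    [2.2,0,0,0,0,0,0]
  ]
}}

```text
t: 31.95
ee_pos: [0.547, 0.036, 0.0357]
eef_rot: [[0.999, -0.044, -0.0], [-0.044, -0.999, -0.0], [-0.0, 0.0, -1.0]]
force: [0.2, 0.3, -1.1]
gripper_width: 0.0219
```

```bash
python3 look.py w6;  python3 - <<'E'
from h import *
f=np.load('w.npz'); im=f['im'][:,:,::-1]; cv2.imwrite('pics/w6c.png',cv2.resize(im[0:400,130:430],None,fx=1.5,fy=1.5))
E
```

```text
31.95 [0.547  0.036  0.0357] [ 0.2217  0.2532 -1.1136] 0.021856483897184354 yaw -2.5038283653753073
```

View pics/w6c.png

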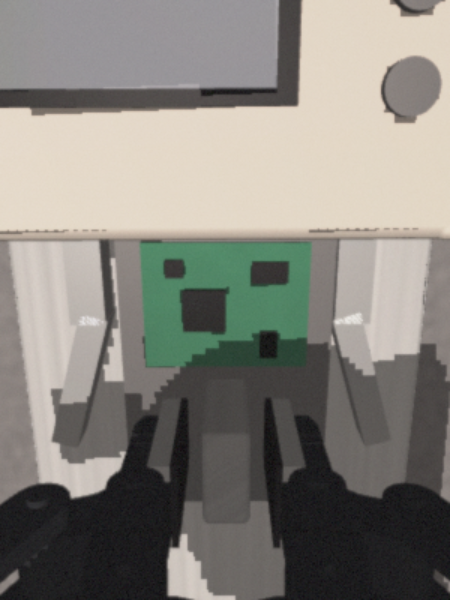

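The fingers are clear of the fin at crop (226,450), and the carrier stayed near home. I do a gentle pull test to confirm the latch.

Emit:
{"api": "move_arm", "payload": {
  "moves": [
    [1.6,0.05,0,0,0,0,0],
    [0.8,0,0,0,0,0,0],
    [0.8,0,0,0,0,0,0],
    [0.8,0,0,0,0,0,0],
    [0.8,0,0,0,0,0,0],
    [0.8,0,0,0,0,0,0],
    [0.8,0,0,0,0,0,0],
    [0.8,0,0,0,0,0,0]
  ],
  "grip_force": 30
}}

```text
t: 33.0
ee_pos: [0.5478, 0.036, 0.0358]
eef_rot: [[0.999, -0.044, 0.0], [-0.044, -0.999, -0.0], [0.0, 0.0, -1.0]]
force: [0.2, 0.6, -0.6]
gripper_width: 0.0117
```

Emit:
{"api": "move_arm", "payload": {
  "moves": [
    [0.8,-0.05,0,-0.02,0,0,0],
    [0.8,-0.05,0,0,0,0,0],
    [0.8,-0.05,0,0,0,0,0],
    [0.8,-0.05,0,0,0,0,0],
    [0.8,-0.05,0,0,0,0,0],
    [0.8,0,0,0,0,0,0],
    [0.8,0,0,0,0,0,0],
    [0.8,0,0,0,0,0,0]
  ]
}}

```text
t: 34.0
ee_pos: [0.5473, 0.0361, 0.0361]
eef_rot: [[0.999, -0.044, 0.004], [-0.044, -0.999, 0.0], [0.004, -0.0, -1.0]]
force: [6.1, -0.6, -7.2]
gripper_width: 0.0115
```

Held at a 6 N pull with only 0.5 mm of give, so it is latched. I relax, release and retreat.

Emit:
{"api": "move_arm", "payload": {
  "moves": [
    [0.8,0.1,0,0.02,0,0,0],
    [0.8,0.1,0,0,0,0,0],
    [0.8,0.05,0,0,0,0,0],
    [0.8,0,0,0,0,0,0],
    [0.8,0,0,0,0,0,0],
    [1.2,0,0,0,0,0,0],
    [1.6,0,0,0,0,0,0],
    [2.2,0,0,0,0,0,0]
  ]
}}

```text
t: 35.0
ee_pos: [0.5464, 0.0358, 0.0356]
eef_rot: [[0.999, -0.044, -0.002], [-0.044, -0.999, -0.0], [-0.002, 0.0, -1.0]]
force: [-1.2, -0.2, 0.9]
gripper_width: 0.0221
```

Emit:
{"api": "move_arm", "payload": {
  "moves": [
    [2.2,0,0,0,0,0,0],
    [2.2,0,0,-0.5,0,0,0],
    [2.2,0,0,-1,0,0,0],
    [2.2,0,0,-2,0,0,0],
    [2.2,0,0,-4,0,0,0],
    [2.2,-2,0,-4,0,0,0],
    [2.2,0,0,0,0,0,0],
    [2.2,0,0,0,0,0,0]
  ]
}}

```text
t: 36.0
ee_pos: [0.5278, 0.037, 0.151]
eef_rot: [[0.999, -0.044, 0.001], [-0.044, -0.999, 0.0], [0.001, -0.0, -1.0]]
force: [0.2, 0.5, -0.5]
gripper_width: 0.0223
```

```bash
python3 look.py w7; python3 - <<'E'
from h import *
np.set_printoptions(precision=4,suppress=True)
f=np.load('w.npz'); P=f['P']; x,y,z=np.moveaxis(P,-1,0)
m=(z>.045)&(z<.056)&(abs(y-.036)<.02)&(x<.6)&(x>.5);print('fin wrist',rect(P,m),m.sum())
im,d=capture('top'); P=cloud('top',d); x,y,z=np.moveaxis(P,-1,0)
for q in ['bin','cleaner','driver']: print(q,[(atz('top',*r['at'],0),round(r['confidence'],2)) for r in models.mark_of('top',q)][:1])
E
```

```text
36.0 [0.5278 0.037  0.151 ] [ 0.2286  0.4584 -0.496 ] 0.022263496759430276 yaw -2.494228152705929
fin wrist (array([546.6,  36.3]), array([11.3, 26.2]), 87.4) 711
bin [(array([0.4573, 0.2542, 0.    ]), 0.79)]
cleaner [(array([0.7408, 0.2061, 0.    ]), 0.74)]
driver [(array([ 0.7662, -0.2295,  0.    ]), 0.9)]
```

View pics/w7.png

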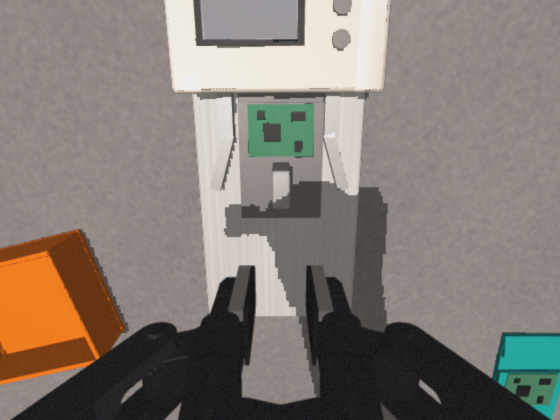

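```bash
python3 - <<'E'
from h import *
f=np.load('w.npz'); P=f['P']; x,y,z=np.moveaxis(P,-1,0)
u=np.array([np.cos(np.radians(-2.5)),np.sin(np.radians(-2.5))]); n=np.array([-u[1],u[0]])
s=P[...,:2]@u*1000; t=P[...,:2]@n*1000
m=(z>.045)&(z<.056)&(abs(y-.036)<.02)&(x<.6)&(x>.5)
print('fin s',np.percentile(s[m],[1,50,99]))
h=(z>.057)&(z<.063)&(x>.55)
for c in range(190,371,30):
    k=h[:,c]; print(c, round(s[:,c][k].min(),1), round(np.median(z[:,c][k]),4), end=' | ')
pl=(z>.018)&(z<.0225)&(abs(t-60)<30)&(x>.48)&(x<.61)
print('\nplate rear',np.percentile(s[pl],[0.2,1,50]))
fl=(z>.007)&(z<.0135)&(x>.4)&(x<.6); print('tray rear edge s',np.percentile(s[fl],[0,.2,1]),'t',np.percentile(t[fl],[1,99]))
print('board',[(round(s[r,280],1),round(z[r,280]*1000,1)) for r in range(86,220,4)])
E
```

```text
fin s [531.79073105 545.28346333 557.36052945]
190 604.9 0.0587 | 220 605.4 0.0598 | 250 604.9 0.0596 | 280 605.4 0.0598 | 310 605.4 0.0586 | 340 606.0 0.0596 | 370 605.5 0.0588 | 
plate rear [514.42364828 515.16363586 563.94350119]
tray rear edge s [388.63294595 390.89136326 408.51228607] t [  0.48130545 245.64581987]
board [(np.float64(608.2), np.float64(58.0)), (np.float64(606.0), np.float64(58.7)), (np.float64(603.4), np.float64(14.9)), (np.float64(600.8), np.float64(15.1)), (np.float64(598.3), np.float64(19.7)), (np.float64(595.6), np.float64(20.4)), (np.float64(593.0), np.float64(20.0)), (np.float64(590.3), np.float64(19.1)), (np.float64(587.6), np.float64(19.2)), (np.float64(584.9), np.float64(19.6)), (np.float64(582.3), np.float64(21.2)), (np.float64(579.6), np.float64(21.4)), (np.float64(576.9), np.float64(21.5)), (np.float64(574.0), np.float64(20.9)), (np.float64(571.1), np.float64(20.2)), (np.float64(568.3), np.float64(19.8)), (np.float64(565.7), np.float64(21.6)), (np.float64(562.6), np.float64(19.9)), (np.float64(559.7), np.float64(19.6)), (np.float64(557.3), np.float64(22.2)), (np.float64(557.2), np.float64(36.4)), (np.float64(557.0), np.float64(48.8)), (np.float64(554.8), np.float64(50.6)), (np.float64(552.1), np.float64(50.6)), (np.float64(549.4), np.float64(50.4)), (np.float64(546.9), np.float64(50.8)), (np.float64(544.1), np.float64(50.5)), (np.float64(541.7), np.float64(51.5)), (np.float64(538.8), np.float64(50.9)), (np.float64(536.2), np.float64(51.4)), (np.float64(533.2), np.float64(50.6)), (np.float64(520.0), np.float64(18.4)), (np.float64(517.0), np.float64(19.0)), (np.float64(510.4), np.float64(9.3))]
```

Emit:
{"api": "move_arm", "payload": {
  "moves": [
    [2.2,1.92,0,3,0,0,0],
    [2.2,0,0,4,0,0,0],
    [2.2,0,0,3,0,0,0],
    [2.2,0,0,1,0,0,0],
    [2.2,0,0,0.5,0,0,0],
    [0.8,0,0,0,0,0,0],
    [0.8,0,0,0,0,0,0],
    [0.8,0,0,0,0,0,0]
  ]
}}

```text
t: 37.25
ee_pos: [0.5471, 0.0361, 0.0361]
eef_rot: [[0.999, -0.043, 0.001], [-0.043, -0.999, 0.0], [0.001, -0.0, -1.0]]
force: [1.5, -0.9, -5.5]
gripper_width: 0.0113
```

Emit:
{"api": "move_arm", "payload": {
  "moves": [
    [0.8,0.03,0,0,0,0,0],
    [0.8,0.03,0,0,0,0,0],
    [0.8,0.03,0,0,0,0,0],
    [0.8,0.03,0,0,0,0,0],
    [0.8,0.03,0,0,0,0,0],
    [0.8,0,0,0,0,0,0],
    [0.8,0,0,0,0,0,0],
    [0.8,0,0,0,0,0,0]
  ]
}}

```text
t: 38.25
ee_pos: [0.5472, 0.036, 0.0357]
eef_rot: [[0.999, -0.043, -0.002], [-0.043, -0.999, 0.0], [-0.002, -0.0, -1.0]]
force: [-4.7, 1.7, 4.4]
gripper_width: 0.0117
```

Emit:
{"api": "move_arm", "payload": {
  "moves": [
    [0.8,0.05,0,-0.02,0,0,0],
    [0.8,0.05,0,0,0,0,0],
    [0.8,0.05,0,0,0,0,0],
    [0.8,0,0,0,0,0,0],
    [0.8,0,0,0,0,0,0],
    [0.8,0,0,0,0,0,0],
    [0.8,0,0,0,0,0,0],
    [0.8,0,0,0,0,0,0]
  ]
}}

```text
t: 39.25
ee_pos: [0.5475, 0.036, 0.0358]
eef_rot: [[0.999, -0.043, -0.005], [-0.043, -0.999, 0.0], [-0.005, 0.0, -1.0]]
force: [-6.9, 1.5, 3.3]
gripper_width: 0.0115
```

Emit:
{"api": "move_arm", "payload": {
  "moves": [
    [0.8,0.05,0,-0.02,0,0,0],
    [0.8,0.05,0,0,0,0,0],
    [0.8,0.05,0,0,0,0,0],
    [0.8,0,0,0,0,0,0],
    [0.8,0,0,0,0,0,0],
    [0.8,0,0,0,0,0,0],
    [0.8,0,0,0,0,0,0],
    [0.8,0,0,0,0,0,0]
  ]
}}

```text
t: 40.25
ee_pos: [0.5484, 0.036, 0.0359]
eef_rot: [[0.999, -0.043, -0.006], [-0.043, -0.999, 0.0], [-0.006, 0.0, -1.0]]
force: [-7.0, 0.9, 4.3]
gripper_width: 0.0113
```

Emit:
{"api": "move_arm", "payload": {
  "moves": [
    [0.8,0.05,0,-0.02,0,0,0],
    [0.8,0.05,0,0,0,0,0],
    [0.8,0.05,0,0,0,0,0],
    [0.8,0,0,0,0,0,0],
    [0.8,0,0,0,0,0,0],
    [0.8,0,0,0,0,0,0],
    [0.8,0,0,0,0,0,0],
    [0.8,0,0,0,0,0,0]
  ]
}}

```text
t: 41.25
ee_pos: [0.5495, 0.0359, 0.036]
eef_rot: [[0.999, -0.043, -0.007], [-0.043, -0.999, 0.0], [-0.007, 0.0, -1.0]]
force: [-7.4, 1.5, 5.1]
gripper_width: 0.0114
```

Emit:
{"api": "move_arm", "payload": {
  "moves": [
    [0.8,0.05,0,-0.02,0,0,0],
    [0.8,0.05,0,0,0,0,0],
    [0.8,0.05,0,0,0,0,0],
    [0.8,0,0,0,0,0,0],
    [0.8,0,0,0,0,0,0],
    [0.8,0,0,0,0,0,0],
    [0.8,0,0,0,0,0,0],
    [0.8,0,0,0,0,0,0]
  ]
}}

```text
t: 42.25
ee_pos: [0.5499, 0.0358, 0.036]
eef_rot: [[0.999, -0.043, -0.009], [-0.043, -0.999, 0.0], [-0.009, 0.0, -1.0]]
force: [-9.3, 0.3, 5.5]
gripper_width: 0.0115
```

The profile fits: about 7 N with a gentle slope from 0.5475 to 0.5495, then stiff. That is the contact spring and then the buffers, 2 mm beyond the held position. I relax, release and retreat.

Emit:
{"api": "move_arm", "payload": {
  "moves": [
    [0.8,-0.15,0,0.02,0,0,0],
    [0.8,-0.15,0,0.03,0,0,0],
    [0.8,-0.15,0,0.03,0,0,0],
    [0.8,-0.15,0,0.02,0,0,0],
    [0.8,-0.1,0,0,0,0,0],
    [1.2,0,0,0,0,0,0],
    [1.6,0,0,0,0,0,0],
    [2.2,0,0,0,0,0,0]
  ]
}}

```text
t: 43.25
ee_pos: [0.5486, 0.0358, 0.0357]
eef_rot: [[0.999, -0.044, 0.002], [-0.044, -0.999, -0.0], [0.002, 0.0, -1.0]]
force: [0.9, -0.7, -0.5]
gripper_width: 0.0222
```

Emit:
{"api": "move_arm", "payload": {
  "moves": [
    [2.2,0,0,0,0,0,0],
    [2.2,0,0,-0.5,0,0,0],
    [2.2,0,0,-1,0,0,0],
    [2.2,0,0,-2,0,0,0],
    [2.2,0,0,-4,0,0,0],
    [2.2,-2,0,-4,0,0,0],
    [2.2,0,0,0,0,0,0],
    [2.2,0,0,0,0,0,0]
  ]
}}

```text
t: 44.25
ee_pos: [0.5275, 0.037, 0.1508]
eef_rot: [[0.999, -0.043, 0.001], [-0.043, -0.999, 0.0], [0.001, -0.0, -1.0]]
force: [0.2, -0.6, 0.4]
gripper_width: 0.0219
```

```bash
python3 look.py w8; python3 - <<'E'
from h import *
f=np.load('w.npz'); P=f['P']; x,y,z=np.moveaxis(P,-1,0)
u=np.array([np.cos(np.radians(-2.5)),np.sin(np.radians(-2.5))]); s=P[...,:2]@u*1000
m=(z>.045)&(z<.056)&(abs(y-.036)<.02)&(x<.6)&(x>.5); print('fin',rect(P,m),'s',np.percentile(s[m],[1,99]).mean())
h=(z>.057)&(z<.063)&(x>.55); print('head edge',np.median([s[:,c][h[:,c]].min() for c in range(190,371,10)]))
E
```

```text
44.25 [0.5275 0.037  0.1508] [ 0.2014 -0.6004  0.3672] 0.02193124204805986 yaw -2.4907335675165463
fin (array([546.9,  36.1]), array([11.7, 25.8]), 87.3) s 544.9412618562316
head edge 605.6947451015609
```

```bash
python3 -c "
from h import *
print(arm.finish_job())"
```

```text
the job is handed in; nothing more can be done
None
```

I loaded the grey carrier into the tester, and my checks indicate the catch is holding it; I handed the job in at about 44 s. I gripped it by the fin, laid it flat in the tray nose-first, and pushed it in slowly until it met the buffers (12.5 N at most). I then let go and pulled the arm clear.

**Latch checks:**
- **Pull test:** it held against a 6 N pull, giving only about 0.5 mm.
- **Second push:** a soft spring range of about 2 mm was followed by firm resistance, which fits the contact spring and then the buffers.
- **After each release:** it came to rest in the same place, within 0.3 mm.

**What is less certain:**
- **Position:** the fin's centre measures about 60.7 mm before the entrance, just outside the stated 60 to 30 mm. That is within the roughly 2 mm camera error, and would put home at the near end of its range.
- **Catch drop:** I could not see the catch itself, so the latch is judged from force and position only.
- **Bearing down:** early in the slide, while still in the funnel, the tool pressed down with about 13 N. I lifted slightly to relieve it.

The arm never went near the bin, the bottle or the screwdriver. A late check put the bin within about 1 cm of where it was first detected, which is detector scatter. I have no earlier positions for the bottle and screwdriver to compare.

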